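Open the sticky charging-box cover and put a battery on charge

ROBOT

A 7-joint arm with a two-finger parallel gripper is mounted at the origin on the work surface. World frame = base frame: x ahead of the robot, y to its left, z up, the work surface at z = 0. Lengths are in mm, angles in degrees, forces in N, time in s.
With the tool pointing down it reaches from about 400 to 925 mm from the base axis. Payload 5.6 kg.
Tool frame: the origin (TCP) lies at the very end of the fingers, on their centre line; the grasp point (between the pads) lies 19 mm behind it (env.grip_depth is the distance from the TCP to the grasp point, in mm); z points along the fingers, y is the line along which they close (so a half turn about z gives the same grasp; the last joint's range is limited). The gripper opens to 85 mm and grips with 20 to 120 N. Pads are 22 mm wide; open, the fingers measure 114 mm over their backs; the gripper's body (76 mm by 85 mm) begins 54 mm behind the grasp point. The pads swing forward as they close: fully open they stand 13 mm farther back than shut.
Start: joints at [-78.667, 26.786, -0.665, 91.828, 0.344, 61.387, -3.226], TCP at [155.053, 631.242, 231.29] pointing down, gripper open.
Joint ranges: [-144.91, 144.91], [-17.63, 115.5], [-89.93, 88.59], [15.96, 139.68], [-74.01, 254.01], [8.47, 105.57], [-167.45, 167.45]. Speed limits (degrees/s): [147.25, 147.25, 180, 180, 180, 180, 180].

INTERFACE

Orientations are given as a 3x3 rotation matrix whose columns are the frame's x, y, z axes.
In Python, from plant import env gives the robot as it stands.
- The arm moves only by the shell command python3 drive.py [FORCE], which reads ROWS from standard input. ROWS is a JSON object whose key "increments" holds a list of rows, 1 to 10 of them, each of 7 numbers: the opening from 0.0 (shut) to 1.0 (fully open), then dx, dy, dz in mm, then a rotation vector rx, ry, rz in degrees; each row shifts and turns the commanded pose from where the row before left it, along the tool's axes as they then stand; what a row does not reach is not made up. A row lasts 1/8 s, in which the tool goes at most 62.5 mm and 10.7 degrees, less where a joint would pass 70% of its speed; a pose out of reach is approached as far as the arm can. The fingers move at their own pace and stop on an object; FORCE is the grip in N (left out, the last holds). Time passes only in rows, so rows that do not move let the fingers close. It prints the time, the measured TCP pose, the force, the opening and the grip force at its end. Input that does not fit is refused with a message, and nothing moves.
- env.read_state(): the state, without advancing time (a new reading comes with each control period).
- env.snapshot(name): name is "scene" or "top" or "wrist"; returns a dict with "pixels" (480x640x3 uint8, red, green, blue), "fx", "fy", "cx", "cy" (pixels), "R" (3x3) and "t" (3): a world point X has camera coordinates R X + t; the wrist camera has in their place "tool_from_camera" (4x4, takes a point from camera to tool coordinates, whose origin is the TCP and whose axes are the flange's). Camera axes: x right, y down, z forward; pixel columns grow to the right and rows downward; lengths in mm; the calibration is good to about 2 mm. A picture is of the moment at which its call begins: read the wrist's pose just before it. There is no depth.
- env.hand_in(): hands the job in; it is judged then, once.
The state is a dict: "t": time; "joints": joint angles; "dq": joint speeds; "effort": joint torques, N m; "tcp_pos": TCP position; "orientation": TCP orientation; "force": force on the tool from outside, world axes, zero at the start; "moment": the same for the moment, N m; "finger_gap": opening from 0.0 (shut) to 1.0 (fully open); "grasp_force": force on a finger pad.
Only numpy, scipy, OpenCV 4.12 (cv2) and the standard library are available. Lean on these libraries where they do the work, as an engineer would, in place of code of your own. Each camera call takes 0.05 s, during which the arm holds its last target. There are 200 camera calls.

TASK

Slide the charging box's sticky yellow cover fully open, right back to its stops at both ends, by pushing its two red posts in turns; never let one end get more than about 25 mm ahead of the other or it jams. Then set the battery pack upright on the middle of the green charging plate in the bay, putting it down gently, and let go. Leave the oil bottle, the wrench and the screwdriver beside the box where they are.

Things in the scene. Friction and masses are not known exactly. Their poses are not given: they have to be found in the camera images.
- charger: Grey box fixed to the bench, 280 (x) x 230 (y) x 115 mm tall; origin: centre of its underside; its -x end (front) faces the robot, +y is its left. Front half: open-topped bay, inside 115 (x) x 170 (y) mm, floor 45 mm above the bench, front wall 8 and side walls 30 mm thick. Rear half: solid housing, equally tall, a wooden shelf fixed above it. A yellow sliding cover closes the bay.
- shelf_edge (a point): Middle of the lower front edge of the shelf (box x = -3, y = 0 mm; 205 mm above the bench). Axes as the box. Shelf 360 mm wide (y), 100 mm deep, with a front lip up to 255 mm above the bench, on two uprights at box x = +85, y = +-155 mm. The opened cover's posts end just below this edge, where a vertical gripper would strike the shelf: tilt the fingers to point down and away from the robot.
- plate (a point): Centre of the top face of the green charging plate on the bay floor (100 x 80 mm in box x and y; top 50 mm above the bench). Axes as the box. At box x = -74.5, y = 0 mm. Hidden under the cover until that is opened.
- post_left (a point): Top centre of the left (box +y) red push post of the cover: round, upright, 22 mm diameter, 38 mm tall, top 161 mm above the bench. Cover: yellow plate 140 (x) x 230 (y) x 6 mm lying on the box, top 123 mm above the bench; the posts stand 190 mm apart (box y = +-95), 14 mm behind its front edge. Under each post a pin runs in its own straight track along box x; the plate swivels freely on the pins.
- post_right (a point): The same for the right (box -y) post.
- cover_left (a joint): How far the left pin has slid along its track, m: 0 = shut (post at box x = -128 mm), 0.125 = fully open, at the stop (post at box x = -3 mm). Opens towards box +x, away from the robot. Sticky: about 5 N to move, stays where it is left. A push on one post moves that end and leaves the other end where it is. Both ends start 0 to 12 mm open.
- cover_right (a joint): The same for the right pin; it drags harder, about 8 N. As the two drag unequally, a push in the middle racks the cover.
- cover (a joint): Racking angle of the cover, rad: 0 = square; (cover_right - cover_left) / 0.19, positive when the right end is ahead. Counts as jammed beyond +-0.17 rad (one end 32 mm ahead).
- pack: Battery pack, black with an orange band round its foot, 90 (x) x 60 (y) x 60 mm tall, 0.35 to 0.7 kg; origin: centre of its underside. Flat sides 54 mm tall, with two low grey rails and an orange strip on top. Stands upright on the bench to the left or right of the box; grip it across its 60 mm width.
- oil: Bystander, loose on the bench: blue oil bottle with red cap, 64 mm diameter, 150 mm tall; origin at the centre of its underside. Not to be disturbed.
- wrench: Bystander, loose on the bench: steel wrench, 160 mm long, lying flat; origin near its middle. Not to be disturbed.
- driver: Bystander, loose on the bench: screwdriver, 160 mm long, lying flat; origin near its middle. Not to be disturbed.

How it is judged:
By the outcome, as a careful person would: the job done as asked, in the order asked, and still so for the second after the job is handed in, with the robot touching nothing.
It also fails if it takes over 72 s, if anything falls off the work surface, if the arm or the gripper's body presses on something with over 40 N, if the wrist force passes 120 N, or if a joint passes its speed limit or range.

## Working session

There is one attempt and no reset: what is moved stays moved. The work goes in short steps, Python scripts to look and compute and a shell command to move; the robot and the scene stay as the last step left them, time stands still between calls to the robot, and variables do not carry over. Pictures are saved under pics/ and viewed, at most 10 in all, crops included, and the job is handed in when it is done.

```bash
ls; mkdir -p pics; python3 - <<'E'
from plant import env
import cv2,numpy as np
for n in("scene","top"):
    s=env.snapshot(n); cv2.imwrite(f"pics/{n}0.png",s["pixels"][:,:,::-1]); print(n,s["fx"],s["fy"],s["cx"],s["cy"],np.round(s["R"],4).tolist(),s["t"])
st=env.read_state();print(st)
E
```

```text
drive.py
pics
plant.py
scene 436.92835677381913 436.92835677381913 322.13258081588015 238.21176612458066 [[0.2186, 0.9758, 0.0099], [0.6028, -0.127, -0.7878], [-0.7674, 0.1782, -0.6159]] [-133.07771346 -194.21522848 1380.57674552]
top 518.6573372051411 518.6573372051411 314.41971666804557 239.11413893392483 [[-0.0209, -0.9998, -0.0074], [-0.9929, 0.0217, -0.117], [0.1172, 0.0049, -0.9931]] [   9.55449614  544.63712139 1218.6711051 ]
{'t': 0.1, 'joints': array([-78.66751535,  26.8314959 ,  -0.66409239,  91.8737704 ,
         0.34561343,  61.38588691,  -3.22696059]), 'dq': array([ 0.05818288, -0.0264167 ,  0.03251339, -0.11145555, -0.10388244,
        0.01210748,  0.0135116 ]), 'effort': array([ 9.62723680e-04, -5.33523810e+01,  2.17515469e-02, -2.51968360e+01,
        1.15571654e-02,  4.22612458e-03, -1.08386848e-05]), 'tcp_pos': array([154.96931182, 630.76259284, 230.44098471]), 'orientation': array([[-9.71130728e-01,  2.38547809e-01, -2.27288215e-04],
       [ 2.38547873e-01,  9.71129517e-01, -1.54083269e-03],
       [-1.46835968e-04, -1.55056909e-03, -9.99998787e-01]]), 'force': array([ 0.22252735, -0.49616485, -0.34063567]), 'moment': array([-0.04017976,  0.00013466, -0.02737995]), 'grasp_force': 0.0, 'finger_gap': 0.998806757727127}
```
View pics/scene0.png

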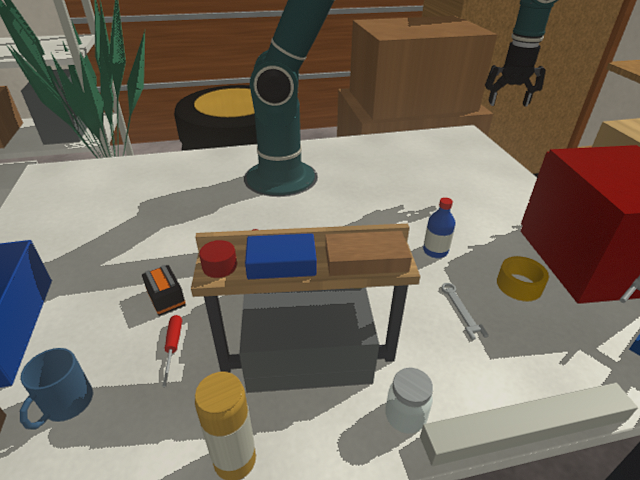

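View pics/top0.png

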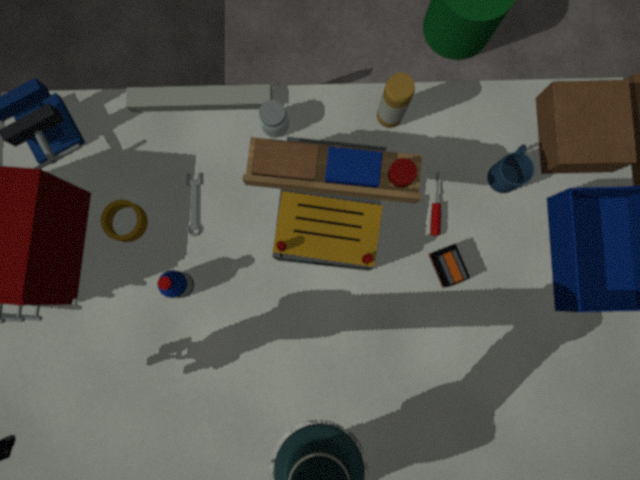

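The top view shows the posts at about (281,246) left and (368,258) right, the pack at (450,265), the driver at (436,205), the oil at (173,284) and the wrench at (195,205). I'll measure from an enlarged crop.

```bash
cat > h.py <<'E'
from plant import env
import cv2,numpy as np
def ray(s,u,v,z):
    R=np.array(s["R"]);c=-R.T@np.array(s["t"]);d=R.T@[(u-s["cx"])/s["fx"],(v-s["cy"])/s["fy"],1]
    return c+d*(z-c[2])/d[2]
def proj(s,X):
    p=np.array(s["R"])@np.array(X,float)+s["t"];return np.array([s["fx"]*p[0]/p[2]+s["cx"],s["fy"]*p[1]/p[2]+s["cy"]])
def blobs(mask,amin=20):
    n,l,st,c=cv2.connectedComponentsWithStats(mask.astype(np.uint8));return [(st[i],c[i],l==i) for i in range(1,n) if st[i][4]>=amin]
E
python3 - <<'E'
from h import *
s=env.snapshot("top");im=s["pixels"];hsv=cv2.cvtColor(im,cv2.COLOR_RGB2HSV)
h,S,V=cv2.split(hsv)
cv2.imwrite("pics/c1.png",cv2.resize(im[130:295,240:480,::-1],None,fx=3.3,fy=3.3,interpolation=cv2.INTER_CUBIC))
red=((h<6)|(h>174))&(S>150)&(V>60)
for st,c,m in blobs(red,10): print("red",st,c,ray(s,*c,161).round(1))
yel=(h>20)&(h<32)&(S>150)
for st,c,m in blobs(yel,500):
    r=cv2.minAreaRect(np.argwhere(m)[:,::-1].astype(np.float32));print("yel",st);
    for p in cv2.boxPoints(r):print(p,ray(s,*p,123).round(1))
ora=(h>6)&(h<17)&(S>170)&(V>90)
for st,c,m in blobs(ora,15):print("ora",st,c,ray(s,*c,60).round(1))
E
```

```text
red [389 159  28  27 589] [402.2139219 171.6893039] [ 674.1 -198.2  161. ]
red [   0  167   40  138 4131] [ 15.26337449 228.60735899] [566.7 647.5 161. ]
red [431 204  10  31 261] [435.33333333 219.49808429] [ 566.6 -265.6  161. ]
red [277 242   9   8  49] [280.85714286 245.44897959] [517.3  70.  161. ]
red [363 255   9   8  56] [367.05357143 258.28571429] [ 485.5 -115.   161. ]
red [158 277  13  12 120] [164.175 282.625] [442.6 321.4 161. ]
yel [ 275  192  107   74 5769]
[272.89545 251.85974] [507.4  90.6 123. ]
[281.83508 190.55928] [646.1  68.8 123. ]
[382.2414  205.20187] [ 607.5 -156.7  123. ]
[373.30176 266.50232] [ 469.9 -131.9  123. ]
yel [101 200  46  41 718]
[ 96.30002 232.10002] [560.5 486.8 123. ]
[108.60002 195.20003] [644.2 461.3 123. ]
[151.50003 209.50002] [609.2 363.4 123. ]
[139.20003 246.40001] [526.1 389.6 123. ]
ora [444 252  18  30 246] [452.54065041 266.50406504] [ 469.9 -323.7   60. ]
```

View pics/c1.png

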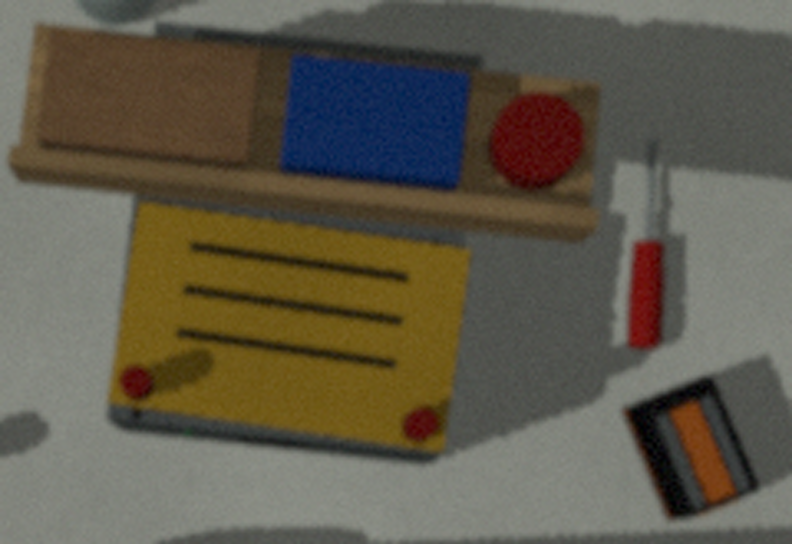

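```bash
python3 - <<'E'
from h import *
from scipy.optimize import least_squares
s=env.snapshot("top");im=s["pixels"];f=cv2.GaussianBlur(im,(0,0),0.7).astype(float);g=f.sum(2)/3
hsv=cv2.cvtColor(im,cv2.COLOR_RGB2HSV);h,S,V=cv2.split(hsv)
# shelf lower front edge: wood -> not wood going down ; box base: dark->bright
base=[];
for u in range(288,365,3):
    col=g[250:285,u];d=np.diff(col);i=np.argmax(d);base.append((u,250+i+0.5))
print("base",base[::5])
rb=g[:,:];lip=[]
for u in list(range(250,272,3))+list(range(392,416,3)):
    a=f[175:215,u];w=a[:,0]-a[:,2]  # R-B wood warm
    d=np.diff(w);i=np.argmin(d);lip.append((u,175+i+.5))
print("lip",lip)
def line(p):
    p=np.array(p);
    for _ in range(4):
        k=np.polyfit(p[:,0],p[:,1],1);r=abs(np.polyval(k,p[:,0])-p[:,1]);p=p[r<max(1.,2*np.median(r))]
    return k,len(p)
for nm,p,z in(("base",base,0),("lip",lip,205)):
    k,n=line(p);u=(290,362) if nm=="base" else(250,414)
    A,B=[ray(s,x,np.polyval(k,x),z) for x in u];d=A-B;print(nm,n,k,A.round(1),B.round(1),"yaw",np.degrees(np.arctan2(-d[0],d[1])))
E
```

```text
base [(288, np.float64(261.5)), (303, np.float64(262.5)), (318, np.float64(264.5)), (333, np.float64(266.5)), (348, np.float64(267.5)), (363, np.float64(269.5))]
lip [(250, np.float64(184.5)), (253, np.float64(184.5)), (256, np.float64(185.5)), (259, np.float64(185.5)), (262, np.float64(186.5)), (265, np.float64(186.5)), (268, np.float64(186.5)), (271, np.float64(186.5)), (392, np.float64(200.5)), (395, np.float64(200.5)), (398, np.float64(183.5)), (401, np.float64(184.5)), (404, np.float64(184.5)), (407, np.float64(183.5)), (410, np.float64(182.5)), (413, np.float64(178.5))]
base 26 [1.10769231e-01 2.29290769e+02] [494.5  59.3   0. ] [ 471.1 -117.1    0. ] yaw -7.557433119910318
lip 12 [-1.14527528e-02  1.88692206e+02] [640.1 130.1 205. ] [ 636.3 -214.4  205. ] yaw -0.6267722188967159
```

```bash
python3 - <<'E'
from h import *
from scipy.optimize import minimize
s=env.snapshot("top");im=s["pixels"];h,S,V=cv2.split(cv2.cvtColor(im,cv2.COLOR_RGB2HSV))
A=ray(s,250,184.4,205);B=ray(s,393.5,200.5,205);d=A-B;yl=np.arctan2(-d[0],d[1]);print("lip yaw",np.degrees(yl))
yaw=np.radians(-7.6);ex=np.array([np.cos(yaw),np.sin(yaw)]);ey=np.array([-ex[1],ex[0]])
P=np.array([494.5,59.3]);Q=np.array([471.1,-117.1])
print("origin along ex: from base",(P@ex+Q@ex)/2+140,"from lip",(A[:2]@ex+B[:2]@ex)/2+3)
pl=np.array([517.3,70.]);pr=np.array([485.5,-115.]);print("posts ey",pl@ey,pr@ey,"ex",pl@ex,pr@ex)
C=[[507.4,90.6],[646.1,68.8],[607.5,-156.7],[469.9,-131.9]];print([ (np.dot(c,ex).round(1),np.dot(c,ey).round(1)) for c in C])
# posts/pack silhouette fit
def sil(pts): return cv2.convexHull(np.array([proj(s,p) for p in pts],np.float32))
def iou(mask,pts,k=8):
    m=np.zeros((480*1,640),np.uint8)
    big=np.zeros((200*k,240*k),np.uint8);hu=(sil(pts)-[240,120])*k+k/2
    cv2.fillConvexPoly(big,np.round(hu).astype(int),1);mk=cv2.resize(mask[120:320,240:480].astype(np.uint8),None,fx=k,fy=k,interpolation=0)
    return -np.sum(big&mk)/np.sum(big|mk)
red=((h<6)|(h>174))&(S>150)&(V>60)
ang=np.linspace(0,2*np.pi,24)
bl=[b for b in blobs(red,10) if b[0][4]<70]
for (st,c,m),p0 in zip(bl,(pl,pr)):
    F=lambda q:iou(m,[(q[0]+11*np.cos(a),q[1]+11*np.sin(a),z) for a in ang for z in(130,161)])
    r=minimize(F,p0,method="Nelder-Mead",options=dict(initial_simplex=[p0,p0+[6,0],p0+[0,6]]));print("post",r.x.round(1),r.fun,"box",(r.x@ex).round(1),(r.x@ey).round(1))
# pack: dark / orange region
g=im.astype(int).sum(2)/3
pm=((h>4)&(h<18)&(S>150))|(g<75)
pm[:, :425]=0;pm[:,475:]=0;pm[:240]=0;pm[:]=pm;pm=cv2.morphologyEx(pm.astype(np.uint8),cv2.MORPH_CLOSE,np.ones((5,5)))
b=max(blobs(pm>0,100),key=lambda b:b[0][4]);print("pack blob",b[0])
def pk(q):
    c,sn=np.cos(q[2]/30),np.sin(q[2]/30);return [(q[0]+c*x-sn*y,q[1]+sn*x+c*y,z) for x in(-45,45) for y in(-30,30) for z in(0,57)]
F=lambda q:iou(b[2],pk(q))
q0=np.array([470,-325,30*np.radians(23)])
r=minimize(F,q0,method="Nelder-Mead",options=dict(initial_simplex=[q0,q0+[8,0,0],q0+[0,8,0],q0+[0,0,4]]));print("pack",r.x[:2].round(1),np.degrees(r.x[2]/30),r.fun)
E
```

```text
lip yaw -7.803926369367108
origin along ex: from base 622.3810725118751 from lip 622.7389685429666
posts ey 137.80131849761736 -49.77930965909435 ex 503.49785165412385 496.44462967169255
[(np.float64(491.0), np.float64(156.9)), (np.float64(631.3), np.float64(153.6)), (np.float64(622.9), np.float64(-75.0)), (np.float64(483.2), np.float64(-68.6))]
post [527.8  95.5] 0.0 box 510.5 164.5
post [487.  -92.5] 0.0 box 495.0 -27.3
pack blob [ 425  385   50   76 3179]
pack [ 470. -325.] 23.0 0.0<stdin>:16: RuntimeWarning: overflow encountered in scalar negative
```

```bash
python3 - <<'E'
from h import *
from scipy.optimize import minimize
s=env.snapshot("top");im=s["pixels"];h,S,V=cv2.split(cv2.cvtColor(im,cv2.COLOR_RGB2HSV))
yaw=np.radians(-7.7);ex=np.array([np.cos(yaw),np.sin(yaw)]);ey=np.array([-ex[1],ex[0]])
def iou(mask,pts,k=8):
    hu=(cv2.convexHull(np.array([proj(s,p) for p in pts],np.float32))-[240,120])*k+k/2
    big=np.zeros((200*k,240*k),np.uint8);cv2.fillConvexPoly(big,np.round(hu).astype(int),1)
    mk=cv2.resize(mask[120:320,240:480].astype(np.uint8),None,fx=k,fy=k,interpolation=0)
    return -float(np.sum(big&mk))/float(np.sum(big|mk))
red=((h<8)|(h>172))&(S>130)&(V>50)
ang=np.linspace(0,2*np.pi,24)
for (st,c,m),p0 in zip([b for b in blobs(red,10) if b[0][4]<90],np.array([[517.3,70.],[485.5,-115.]])):
    F=lambda q:iou(m,[(q[0]+11*np.cos(a),q[1]+11*np.sin(a),z) for a in ang for z in(130,161)])
    r=minimize(F,p0,method="Nelder-Mead",options=dict(initial_simplex=[p0,p0+[6,0],p0+[0,6]]));print("post",r.x.round(1),r.fun,"box",(r.x@ex).round(1),(r.x@ey).round(1))
g=im.astype(int).sum(2)/3
pm=(((h>4)&(h<18)&(S>150))|(g<75)).astype(np.uint8)
pm[:, :425]=0;pm[:,475:]=0;pm[:240]=0;pm[300:]=0;print("dark table?",g[245:290:6,430:475:5].astype(int).tolist())
pm=cv2.morphologyEx(pm,cv2.MORPH_CLOSE,np.ones((5,5)))
b=max(blobs(pm>0,100),key=lambda b:b[0][4]);print("pack blob",b[0])
def pk(q):
    c,sn=np.cos(q[2]/30),np.sin(q[2]/30);return [(q[0]+c*x-sn*y,q[1]+sn*x+c*y,z) for x in(-45,45) for y in(-30,30) for z in(0,57)]
q0=np.array([470,-325,30*np.radians(23)])
r=minimize(lambda q:iou(b[2],pk(q)),q0,method="Nelder-Mead",options=dict(initial_simplex=[q0,q0+[8,0,0],q0+[0,8,0],q0+[0,0,4]]));print("pack",r.x[:2].round(1),np.degrees(r.x[2]/30),r.fun)
E
```

```text
post [519.4  70.9] -0.5640121775356514 box 505.2 139.8
post [ 486.4 -116.1] -0.6233828461907044 box 497.6 -49.9
dark table? [[129, 122, 130, 122, 66, 28, 79, 81, 84], [118, 66, 11, 8, 39, 50, 74, 82, 79], [57, 16, 55, 66, 68, 54, 27, 76, 79], [125, 13, 26, 50, 71, 65, 58, 73, 81], [126, 59, 6, 56, 68, 67, 53, 21, 80], [128, 124, 1, 14, 48, 70, 65, 59, 73], [128, 128, 59, 12, 55, 55, 40, 112, 127], [127, 129, 125, 83, 114, 128, 128, 124, 124]]
pack blob [ 429  244   44   43 1176]
pack [ 475.6 -324.1] 20.760167576279283 -0.9484828276092031
```

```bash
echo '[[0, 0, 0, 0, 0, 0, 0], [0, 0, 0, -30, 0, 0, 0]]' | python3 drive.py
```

```text
refused: ROWS must be an object with the rows under "increments". Nothing was moved.
```

Refused on format, not on reach. It needs an object with the rows under "increments".

```bash
echo '{"increments":[[0, 0, 0, 0, 0, 0, 0], [0, 0, 0, -30, 0, 0, 0]]}' | python3 drive.py
```

```text
t: 0.55
tcp_pos: [154.7, 629.7, 259.0]
orientation: [[-0.971, 0.238, -0.001], [0.238, 0.971, -0.006], [-0.0, -0.006, -1.0]]
force: [-0.5, 0.4, 0.9]
finger_gap: 0.603
grasp_force: 0.0
```

```bash
cat > go.py <<'E'
# go.py bx by z tilt [yawdeg] : delta to a TCP pose in box coords (mm), tool y along box y, in current tool axes
import sys
from h import *
from scipy.spatial.transform import Rotation as Ro
bx,by,z,th=map(float,sys.argv[1:5]);yaw=float(sys.argv[5]) if len(sys.argv)>5 else -7.7
w=np.radians(-7.7);ex=np.array([np.cos(w),np.sin(w),0]);ey=np.array([-ex[1],ex[0],0])
T=(622.5+bx)*ex+(44.9+by)*ey+[0,0,z]
s=env.read_state();R=np.array(s["orientation"]);p=np.array(s["tcp_pos"])
w2=np.radians(yaw);fx=np.array([np.cos(w2),np.sin(w2),0]);fy=np.array([-fx[1],fx[0],0])
t=np.radians(th);zt=np.array([0,0,-np.cos(t)])+np.sin(t)*fx
Rt=np.c_[np.cross(fy,zt),fy,zt]
b=p-622.5*ex-44.9*ey
print("t",round(s["t"],2),"now box",(b@ex).round(1),(b@ey).round(1),p[2].round(1),"joints",s["joints"].round(0),"F box",(s["force"]@ex).round(1),(s["force"]@ey).round(1),s["force"][2].round(1))
print("world target",T.round(1),"move first, tool:",(R.T@(T-p)).round(1),"| rot",np.degrees(Ro.from_matrix(R.T@Rt).as_rotvec()).round(1),"| move after rot:",(Rt.T@(T-p)).round(1))
E
echo '{"increments":[[0, -30, -31, 0, 0, 0, 0], [0, -36, -37, 0, 0, 0, 0], [0, -36, -37, 0, 0, 0, 0], [0, -36, -37, 0, 0, 0, 0], [0, -36, -37, 0, 0, 0, 0], [0, -36, -37, 0, 0, 0, 0], [0, -36, -37, 0, 0, 0, 0], [0, -36, -37, 0, 0, 0, 0], [0, -36, -37, 0, 0, 0, 0], [0, -30, -30, 0, 0, 0, 0]]}' | python3 drive.py && python3 go.py -165 95 259 40
```

```text
t: 1.8
tcp_pos: [408.7, 199.6, 261.7]
orientation: [[-0.971, 0.24, 0.001], [0.24, 0.971, 0.001], [-0.001, 0.001, -1.0]]
force: [0.7, 0.2, 0.5]
finger_gap: 0.005
grasp_force: 0.0
t 1.8 now box -244.2 207.7 261.7 joints [-45.   5.  15. 117.  -2.  58.  48.] F box 0.7 0.3 0.5
world target [472.1  77.3 259. ] move first, tool: [ -90.9 -103.6    2.7] | rot [ -2.1 -39.9  -5.9] | move after rot: [ -59.  -112.7   53. ]
```

```bash
echo '{"increments":[[0, -36, -40, 0, 0, 0, 0], [0, -32, -35, 0, 0, 0, 0], [0, -22, -28, 2, 0, 0, 0], [0, 0, 0, 0, 0, 0, -5.9], [0, 0, 0, 0, 0, -10, 0], [0, 0, 0, 0, 0, -10, 0], [0, 0, 0, 0, 0, -10, 0], [0, 0, 0, 0, 0, -10, 0], [0, 0, 0, 0, 0, 0, 0]]}' | python3 drive.py && python3 go.py -165 95 140 40
```

```text
t: 2.92
tcp_pos: [470.7, 72.8, 257.6]
orientation: [[-0.825, 0.153, 0.545], [0.116, 0.988, -0.102], [-0.554, -0.021, -0.833]]
force: [0.2, 0.4, 0.1]
finger_gap: 0.002
grasp_force: 0.0
t 2.92 now box -165.8 90.3 257.6 joints [-37.  -6.  11. 136.  45.  29.  20.] F box 0.2 0.4 0.1
world target [472.1  77.3 140. ] move first, tool: [64.5  7.1 98.2] | rot [-1.6 -6.4 -0.2] | move after rot: [75.   4.7 90.6]
```

```bash
echo '{"increments":[[0, 16, 2, 24, 0, 0, 0], [0, 16, 2, 24, 0, 0, 0], [0, 16, 2, 24, 0, 0, 0], [0, 16, 1, 24, 0, 0, 0], [0, 0, 0, 0, 0, -6, 0], [0, 0, 0, 0, 0, 0, 0]]}' | python3 drive.py && python3 go.py -150 95 140 40
```

```text
t: 3.68
tcp_pos: [457.6, 61.5, 115.7]
orientation: [[-0.858, 0.132, 0.496], [0.043, 0.982, -0.186], [-0.512, -0.139, -0.848]]
force: [-0.9, -0.2, -0.2]
finger_gap: 0.002
grasp_force: 0.0
t 3.67 now box -177.2 77.4 115.7 joints [  4.  18. -34. 140.  88.  33. -23.] F box -0.9 -0.3 -0.2
world target [487.   75.3 140. ] move first, tool: [-37.   14.   -8.6] | rot [-6.5 -8.9  4.7] | move after rot: [-36.5  17.6  -1.1]
```

```bash
echo '{"increments":[[0, -10, 0, -20, 0, 0, 0], [0, 0, 0, 0, 0, 10, 0], [0, 0, 0, 0, 0, 10, 0], [0, 0, 0, 0, 0, 0, 0]]}' | python3 drive.py && python3 go.py -155 95 145 15
```

```text
t: 4.18
tcp_pos: [462.2, 58.4, 142.5]
orientation: [[-0.938, 0.148, 0.312], [0.087, 0.976, -0.2], [-0.334, -0.161, -0.929]]
force: [0.6, 0.4, -0.1]
finger_gap: 0.001
grasp_force: 0.0
t 4.17 now box -172.3 74.9 142.5 joints [  9.  15. -35. 131.  51.  36.  16.] F box 0.6 0.4 -0.1
world target [482.  76. 145.] move first, tool: [-18.   19.7   0.4] | rot [-9.1  4.7  1.9] | move after rot: [-17.4  20.1   2.1]
```

```bash
echo '{"increments":[[0, -2, 20, 0, 0, 0, 0], [0, 0, 0, 0, -9, 4, 2], [0, 0, 0, 0, 0, 0, 0]]}' | python3 drive.py && python3 go.py -155 95 145 15
```

```text
t: 4.55
tcp_pos: [462.4, 74.5, 136.7]
orientation: [[-0.955, 0.139, 0.263], [0.127, 0.99, -0.061], [-0.269, -0.025, -0.963]]
force: [0.2, 0.1, -0.2]
finger_gap: -0.0
grasp_force: 0.0
t 4.55 now box -174.2 90.9 136.7 joints [ 17.  16. -40. 129.  40.  30.  29.] F box 0.2 0.1 -0.2
world target [482.  76. 145.] move first, tool: [-20.8   4.   -3. ] | rot [-1.4  0.6  0.1] | move after rot: [-20.7   4.1  -3.1]
```

```bash
echo '{"increments":[[0, 0, -46, -1, 0, 0, 0], [0, 0, -46, -1, 0, 0, 0], [0, 0, -46, -1, 0, 0, 0], [0, 0, -46, -1, 0, 0, 0], [0, -9, 0, -2, 0, 0, 0], [0, 0, 0, 0, 0, 0, 0]]}' | python3 drive.py && python3 go.py -150 -95 143 15
```

```text
t: 5.3
tcp_pos: [445.2, -104.7, 149.0]
orientation: [[-0.956, 0.131, 0.262], [0.12, 0.991, -0.058], [-0.267, -0.024, -0.963]]
force: [-1.0, 0.4, 0.1]
finger_gap: 0.001
grasp_force: 0.0
t 5.3 now box -167.2 -89.0 149.0 joints [ 48.  14. -44. 131.  25.  26.  68.] F box -1.1 0.3 0.1
world target [ 461.5 -113.   143. ] move first, tool: [-15.   -5.9  10.5] | rot [-1.3  0.5  0.5] | move after rot: [-15.1  -6.   10.2]
```

```bash
echo '{"increments":[[0, -8, -3, 5, 0, 0, 0], [0, -7, -3, 5, 0, 0, 0], [0, 0, 0, 0, 0, 0, 0]]}' | python3 drive.py && python3 go.py -122 -95 143 15; echo '{"increments":[[0, -6, 0, 2, 0, 0, 0], [0, -6, 0, 2, 0, 0, 0]]}' | python3 drive.py && python3 go.py -122 -95 143 15
```

```text
t: 5.68
tcp_pos: [461.5, -112.7, 142.6]
orientation: [[-0.957, 0.13, 0.261], [0.12, 0.991, -0.055], [-0.266, -0.022, -0.964]]
force: [-0.2, -0.0, -0.2]
finger_gap: -0.0
grasp_force: 0.0
t 5.67 now box -150.1 -94.8 142.6 joints [ 47.  16. -42. 129.  28.  26.  67.] F box -0.2 -0.0 -0.2
world target [ 489.3 -116.7  143. ] move first, tool: [-27.2  -0.3   7. ] | rot [-1.1  0.4  0.5] | move after rot: [-27.3  -0.2   6.8]
t: 5.92
tcp_pos: [471.5, -114.8, 141.4]
orientation: [[-0.958, 0.131, 0.256], [0.121, 0.991, -0.057], [-0.261, -0.023, -0.965]]
force: [-9.2, 2.6, 7.2]
finger_gap: -0.001
grasp_force: 4.5
t 5.92 now box -139.9 -95.5 141.4 joints [ 46.  17. -41. 128.  29.  27.  66.] F box -9.5 1.3 7.2
world target [ 489.3 -116.7  143. ] move first, tool: [-17.7   0.4   3.2] | rot [-1.2  0.2  0.5] | move after rot: [-17.7   0.5   3.1]
```

```bash
echo '{"increments":[[0, -6, 0, 1, 0, 0, 0], [0, -6, 0, 1, 0, 0, 0], [0, -6, 0, 1, 0, 0, 0], [0, 0, 0, 0, 0, 0, 0]]}' | python3 drive.py && python3 go.py -122 -95 143 15; python3 - <<'E'
from h import *
s=env.snapshot("top");cv2.imwrite("pics/c2.png",cv2.resize(s["pixels"][130:295,240:480,::-1],None,fx=3.3,fy=3.3,interpolation=cv2.INTER_CUBIC))
im=s["pixels"]
h,S,V=cv2.split(cv2.cvtColor(im,cv2.COLOR_RGB2HSV));red=((h<8)|(h>172))&(S>130)&(V>50)
for st,c,m in blobs(red,8): print(st,c.round(1),ray(s,*c,161).round(1))
E
```

```text
t: 6.42
tcp_pos: [488.0, -117.3, 142.1]
orientation: [[-0.958, 0.132, 0.253], [0.122, 0.991, -0.056], [-0.258, -0.023, -0.966]]
force: [-5.7, 0.3, -2.1]
finger_gap: -0.004
grasp_force: 2.9
t 6.42 now box -123.2 -95.8 142.1 joints [ 45.  19. -40. 125.  29.  28.  65.] F box -5.7 -0.5 -2.1
world target [ 489.3 -116.7  143. ] move first, tool: [-1.4  0.8 -0.6] | rot [-1.2 -0.   0.4] | move after rot: [-1.4  0.8 -0.5]
[388 158  29  30 637] [402.1 172. ] [ 673.3 -198.   161. ]
[   0  166   41  139 4255] [ 15.6 228.7] [566.4 646.8 161. ]
[431 203  10  32 280] [435.5 218.9] [ 567.8 -266.   161. ]
[277 242   9   8  58] [281.  245.4] [517.5  69.7 161. ]
[364 245   9   7  46] [367.7 248. ] [ 507.8 -117.   161. ]
[158 277  13  12 130] [164.1 282.6] [442.8 321.6 161. ]
```

View pics/c2.png

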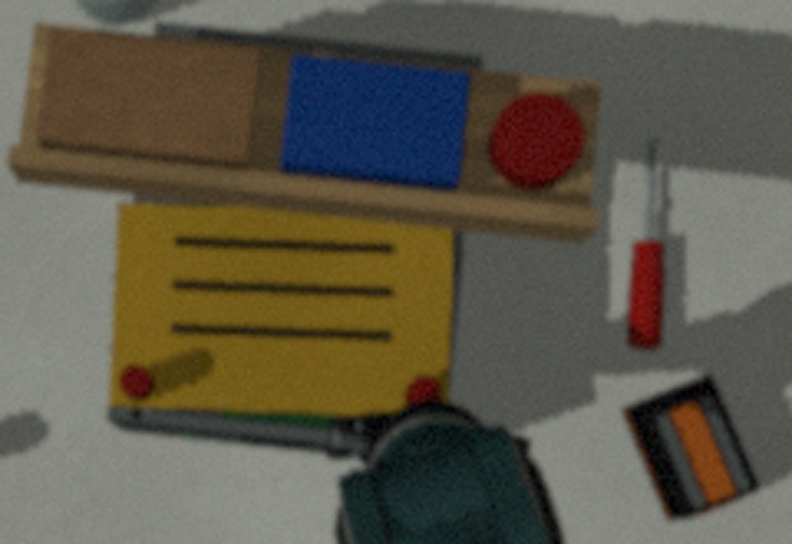

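```bash
echo '{"increments":[[0, 15, 0, -4, 0, 0, 0], [0, 18, 0, -5, 0, 0, 0], [0, 0, 47, 0, 0, 0, 0], [0, 0, 48, 1, 0, 0, 0], [0, 0, 48, 1, 0, 0, 0], [0, 0, 48, 1, 0, 0, 0], [0, 0, 0, 0, 0, 0, 0]]}' | python3 drive.py && python3 go.py -105 95 143 18
```

```text
t: 7.35
tcp_pos: [483.6, 81.2, 137.8]
orientation: [[-0.957, 0.123, 0.264], [0.113, 0.992, -0.052], [-0.268, -0.019, -0.963]]
force: [-1.0, 0.8, -0.2]
finger_gap: -0.005
grasp_force: 0.0
t 7.35 now box -154.2 100.4 137.8 joints [ 16.  18. -38. 127.  39.  31.  31.] F box -1.1 0.7 -0.2
world target [531.6  69.3 143. ] move first, tool: [-48.7  -6.    8.2] | rot [-0.9 -2.4  0.9] | move after rot: [-48.4  -5.4  10.2]
```

```bash
echo '{"increments":[[0, -4, -6, -3, 0, -3, 0], [0, -8, 0, 2, 0, 0, 0], [0, -8, 0, 2, 0, 0, 0], [0, -8, 0, 2, 0, 0, 0], [0, -8, 0, 2, 0, 0, 0], [0, -8, 0, 2, 0, 0, 0], [0, -5, 0, 1, 0, 0, 0], [0, 0, 0, 0, 0, 0, 0]]}' | python3 drive.py && python3 go.py -105 95 143 18
```

```text
t: 8.35
tcp_pos: [530.6, 63.8, 143.7]
orientation: [[-0.942, 0.132, 0.308], [0.119, 0.991, -0.062], [-0.313, -0.022, -0.95]]
force: [-2.9, 0.9, -2.8]
finger_gap: 0.002
grasp_force: 1.8
t 8.35 now box -105.3 89.4 143.7 joints [ 16.  20. -36. 123.  43.  31.  31.] F box -3.0 0.5 -2.8
world target [531.6  69.3 143. ] move first, tool: [-0.1  5.6  0.6] | rot [-1.2  0.2  0.5] | move after rot: [-0.   5.6  0.7]
```

```bash
echo '{"increments":[[0, 15, 0, -5, 0, 0, 0], [0, 15, 0, -5, 0, 0, 0], [0, 0, -46, 0, 0, 0, 0], [0, 0, -46, 0, 0, 0, 0], [0, 0, -46, 0, 0, 0, 0], [0, 0, -46, 0, 0, 0, 0], [0, 0, 0, 0, 0, -5, 0], [0, 0, 0, 0, 0, 0, 0]]}' | python3 drive.py && python3 go.py -86 -95 143 22;  python3 - <<'E'
from h import *
s=env.snapshot("top");im=s["pixels"]
h,S,V=cv2.split(cv2.cvtColor(im,cv2.COLOR_RGB2HSV));red=((h<8)|(h>172))&(S>130)&(V>50)
w=np.radians(-7.7);ex=np.array([np.cos(w),np.sin(w),0])
for st,c,m in blobs(red,8):
  if st[4]<100: print(st,c.round(1),ray(s,*c,161).round(1),"slide~",(ray(s,*c,161)@ex-494.5+1.5).round(1))
E
```

```text
t: 9.35
tcp_pos: [473.7, -114.9, 148.8]
orientation: [[-0.911, 0.133, 0.39], [0.112, 0.991, -0.075], [-0.396, -0.024, -0.918]]
force: [-0.9, 0.9, 1.2]
finger_gap: -0.004
grasp_force: 0.0
t 9.35 now box -137.7 -95.3 148.8 joints [ 43.  13. -37. 133.  34.  15.  60.] F box -1.0 0.8 1.2
world target [ 524.9 -121.5  143. ] move first, tool: [-45.2   0.4  25.8] | rot [-1.3  1.3  0.6] | move after rot: [-45.8   0.3  24.7]
[279 227   8   9  55] [282.8 230.9] [549.   65.4 161. ] slide~ 42.3
[364 245   9   8  58] [367.8 248.4] [ 506.8 -117.3  161. ] slide~ 25.0
```

```bash
echo '{"increments":[[0, -3, 0, 8, 0, 0, 0], [0, -7, 0, 3, 0, 0, 0], [0, -7, 0, 3, 0, 0, 0], [0, -7, 0, 3, 0, 0, 0], [0, -7, 0, 3, 0, 0, 0], [0, -7, 0, 3, 0, 0, 0], [0, -7, 0, 3, 0, 0, 0], [0, 0, 0, 0, 0, 0, 0]]}' | python3 drive.py && python3 go.py -86 -95 143 25
```

```text
t: 10.4
tcp_pos: [526.3, -121.2, 142.6]
orientation: [[-0.912, 0.131, 0.388], [0.111, 0.991, -0.074], [-0.394, -0.024, -0.919]]
force: [-5.1, -1.1, 2.6]
finger_gap: 0.001
grasp_force: 2.2
t 10.4 now box -84.7 -94.5 142.6 joints [ 38.  18. -33. 127.  38.  18.  57.] F box -4.9 -1.8 2.6
world target [ 524.9 -121.5  143. ] move first, tool: [ 1.1 -0.5 -0.9] | rot [-1.2 -1.8  0.7] | move after rot: [ 1.  -0.5 -0.9]
```

```bash
echo '{"increments":[[0, 16, 0, -7, 0, 0, 0], [0, 17, 0, -7, 0, 0, 0], [0, 0, 47, 0, 0, 0, 0], [0, 0, 48, 0, 0, 0, 0], [0, 0, 48, 0, 0, 0, 0], [0, 0, 48, 0, 0, 0, 0], [0, 0, 0, 0, 0, -7, 0], [0, 0, 0, 0, 0, 0, 0]]}' | python3 drive.py && python3 go.py -65 95 143 30;  cat > sl.py <<'E'
from h import *
s=env.snapshot("top");im=s["pixels"]
h,S,V=cv2.split(cv2.cvtColor(im,cv2.COLOR_RGB2HSV));red=((h<8)|(h>172))&(S>130)&(V>50)
w=np.radians(-7.7);ex=np.array([np.cos(w),np.sin(w),0])
for st,c,m in blobs(red,5):
  if st[4]<100: print(st,c.round(1),"slide~",(ray(s,*c,161)@ex-494.5+1.5).round(1))
E
python3 sl.py
```

```text
t: 11.4
tcp_pos: [516.3, 71.4, 137.8]
orientation: [[-0.879, 0.132, 0.458], [0.101, 0.991, -0.091], [-0.466, -0.033, -0.884]]
force: [0.0, 0.4, -0.5]
finger_gap: -0.002
grasp_force: 0.0
t 11.4 now box -120.4 95.0 137.8 joints [ -2.  16. -20. 132.  66.  21.   2.] F box -0.1 0.4 -0.5
world target [571.2  63.9 143. ] move first, tool: [-51.5  -0.3  21.2] | rot [-1.6 -2.2  1. ] | move after rot: [-50.6   0.   23.2]
[279 227   8   9  58] [282.7 231. ] slide~ 42.0
[365 227   9  10  63] [369.2 231.6] slide~ 61.7
```

```bash
echo '{"increments":[[0, -7, 0, 2, 0, 0, 0], [0, -7, 0, 2, 0, 0, 0], [0, -7, 0, 3, 0, 0, 0], [0, -7, 0, 3, 0, 0, 0], [0, -7, 0, 3, 0, 0, 0], [0, -7, 0, 3, 0, 0, 0], [0, -8, 0, 4, 0, 0, 0], [0, 0, 0, 0, 0, 0, 0]]}' | python3 drive.py && python3 go.py -65 95 143 30; python3 sl.py
```

```text
t: 12.45
tcp_pos: [570.8, 62.6, 143.0]
orientation: [[-0.878, 0.137, 0.458], [0.107, 0.99, -0.091], [-0.466, -0.031, -0.884]]
force: [-3.1, 1.3, -1.8]
finger_gap: -0.002
grasp_force: 1.4
t 12.45 now box -65.2 93.7 143.0 joints [  2.  19. -21. 125.  61.  22.  11.] F box -3.2 0.8 -1.8
world target [571.2  63.9 143. ] move first, tool: [-0.2  1.3  0. ] | rot [-1.7 -2.2  0.7] | move after rot: [-0.2  1.3  0.1]
[281 209   9   9  56] [284.8 213.3] slide~ 81.1
[366 227   8   9  43] [369.9 231. ] slide~ 63.1
```

```bash
echo '{"increments":[[0, 16, 0, -8, 0, 0, 0], [0, 15, 0, -8, 0, 0, 0], [0, 0, -47, 0, 0, 0, 0], [0, 0, -47, 0, 0, 0, 0], [0, 0, -47, 0, 0, 0, 0], [0, 0, -47, 0, 0, 0, 0], [0, 0, 0, 0, 0, -7, 0], [0, 0, 0, 0, 0, 0, 0]]}' | python3 drive.py && python3 go.py -46 -95 141 36
```

```text
t: 13.5
tcp_pos: [504.8, -125.0, 145.2]
orientation: [[-0.872, 0.145, 0.467], [0.105, 0.988, -0.112], [-0.478, -0.048, -0.877]]
force: [-0.0, -0.3, -0.4]
finger_gap: 0.001
grasp_force: 0.0
t 13.5 now box -105.5 -101.1 145.2 joints [ 37.  15. -31. 133.  63.  11.  31.] F box 0.0 -0.3 -0.4
world target [ 564.6 -126.9  141. ] move first, tool: [-50.4   7.   31.8] | rot [-2.7 -7.5  0.9] | move after rot: [-45.7   6.1  38.3]
```

```bash
echo '{"increments":[[0, -7, 5, 5, 0, 0, 0], [0, -7, 1, 5, 0, 0, 0], [0, -7, 0, 4, 0, 0, 0], [0, -7, 0, 4, 0, 0, 0], [0, -7, 0, 4, 0, 0, 0], [0, -7, 0, 4, 0, 0, 0], [0, -8, 0, 4, 0, 0, 0], [0, 0, 0, 0, 0, 0, 0]]}' | python3 drive.py && python3 go.py -46 -95 143 32; python3 sl.py
```

```text
t: 14.5
tcp_pos: [563.8, -126.0, 141.6]
orientation: [[-0.874, 0.143, 0.465], [0.103, 0.988, -0.111], [-0.476, -0.049, -0.878]]
force: [-4.9, -0.3, 1.6]
finger_gap: 0.0
grasp_force: 1.8
t 14.5 now box -46.9 -94.2 141.6 joints [ 35.  21. -31. 126.  62.  15.  33.] F box -4.8 -0.9 1.6
world target [ 564.6 -126.9  143. ] move first, tool: [-1.4 -0.9 -0.8] | rot [-2.7 -3.6  0.9] | move after rot: [-1.5 -0.8 -0.7]
[281 209   9  10  59] [284.8 213.4] slide~ 80.9
[367 211   9   9  65] [371.1 214.9] slide~ 98.6
```

```bash
echo '{"increments":[[0, 15, 0, -8, 0, 0, 0], [0, 16, 0, -9, 0, 0, 0], [0, 0, 47, 0, 0, 0, 0], [0, 0, 47, 0, 0, 0, 0], [0, 0, 47, 0, 0, 0, 0], [0, 0, 48, 0, 0, 0, 0], [0, 0, 0, 0, 3, -5, 0], [0, 0, 0, 0, 0, 0, 0]]}' | python3 drive.py && python3 go.py -28 95 142 34
```

```text
t: 15.55
tcp_pos: [554.2, 68.0, 132.5]
orientation: [[-0.832, 0.162, 0.53], [0.086, 0.982, -0.166], [-0.548, -0.093, -0.832]]
force: [0.2, -1.3, 0.1]
finger_gap: 0.001
grasp_force: 0.0
t 15.55 now box -82.4 96.8 132.5 joints [  2.  21. -27. 130.  86.  30. -16.] F box 0.3 -1.2 0.1
world target [607.9  59.  142. ] move first, tool: [-50.6  -1.   22.1] | rot [-5.4 -0.7  1.6] | move after rot: [-50.4  -1.8  22.6]
```

```bash
echo '{"increments":[[0, -5, 0, -6, -5, 0, 1], [0, -8, 0, 4, 0, 0, 0], [0, -8, 0, 5, 0, 0, 0], [0, -8, 0, 5, 0, 0, 0], [0, -8, 0, 5, 0, 0, 0], [0, -8, 0, 5, 0, 0, 0], [0, -5, 0, 4, 0, 0, 0], [0, 0, 0, 0, 0, 0, 0]]}' | python3 drive.py && python3 go.py -28 95 142 34; python3 sl.py
```

```text
t: 16.55
tcp_pos: [610.1, 59.4, 142.2]
orientation: [[-0.828, 0.136, 0.544], [0.109, 0.991, -0.082], [-0.55, -0.009, -0.835]]
force: [-0.5, 1.3, 0.0]
finger_gap: 0.001
grasp_force: 0.2
t 16.55 now box -25.8 95.7 142.2 joints [  7.  23. -26. 124.  83.  22.  -8.] F box -0.7 1.2 0.0
world target [607.9  59.  142. ] move first, tool: [ 1.9 -0.7 -1. ] | rot [-0.5 -0.6  0.2] | move after rot: [ 1.9 -0.7 -1. ]
[283 192   9   9  61] [286.7 196. ] slide~ 119.4
[368 211   8   7  40] [371.4 214.2] slide~ 100.2
```

```bash
echo '{"increments":[[0, 15, 0, -10, 0, 0, 0], [0, 15, 0, -10, 0, 0, 0], [0, 0, -47, 0, 0, 0, 0], [0, 0, -47, 0, 0, 0, 0], [0, 0, -47, 0, 0, 0, 0], [0, 0, -48, 0, 0, 0, 0], [0, 0, 0, 0, 0, 0, 0]]}' | python3 drive.py && python3 go.py -26 -95 142 33
```

```text
t: 17.48
tcp_pos: [548.3, -121.8, 143.6]
orientation: [[-0.827, 0.15, 0.542], [0.12, 0.989, -0.092], [-0.549, -0.011, -0.835]]
force: [-0.1, 0.8, 0.4]
finger_gap: -0.002
grasp_force: 0.0
t 17.48 now box -62.8 -92.1 143.6 joints [ 35.  19. -29. 131.  98.   9.  -4.] F box -0.2 0.8 0.4
world target [ 584.4 -129.6  142. ] move first, tool: [-29.9  -2.2  21.6] | rot [-1.1  0.3 -0.4] | move after rot: [-30.   -2.9  21.4]
```

```bash
echo '{"increments":[[0, -7, -2, 5, 0, 0, 0], [0, -7, 0, 5, 0, 0, 0], [0, -7, 0, 5, 0, 0, 0], [0, -6, 0, 4, 0, 0, 0], [0, 0, 0, 0, 0, 0, 0]]}' | python3 drive.py && python3 go.py -22 -95 142 33;  echo '{"increments":[[0, -2, 0, 1.5, 0, 0, 0], [0, -2, 0, 1, 0, 0, 0], [0, 0, 0, 0, 0, 0, 0]]}' | python3 drive.py && python3 go.py -22 -95 142 33; python3 sl.py
```

```text
t: 18.1
tcp_pos: [581.2, -120.0, 141.9]
orientation: [[-0.83, 0.137, 0.541], [0.108, 0.991, -0.084], [-0.548, -0.011, -0.837]]
force: [-5.3, -1.2, 0.7]
finger_gap: -0.0
grasp_force: 1.8
t 18.1 now box -30.5 -86.0 141.9 joints [ 31.  21. -26. 127.  89.   9.   5.] F box -5.1 -1.9 0.7
world target [ 588.4 -130.1  142. ] move first, tool: [-7.1 -9.   4.7] | rot [-0.6  0.2  0.2] | move after rot: [-7.2 -9.   4.5]
t: 18.48
tcp_pos: [585.2, -120.6, 141.8]
orientation: [[-0.83, 0.137, 0.541], [0.108, 0.991, -0.085], [-0.547, -0.012, -0.837]]
force: [-7.2, -1.5, 3.1]
finger_gap: -0.003
grasp_force: 3.3
t 18.48 now box -26.4 -86.0 141.8 joints [ 31.  21. -26. 127.  88.   9.   7.] F box -6.9 -2.5 3.1
world target [ 588.4 -130.1  142. ] move first, tool: [-3.8 -9.   2.3] | rot [-0.6  0.2  0.2] | move after rot: [-3.8 -9.   2.2]
[283 192   9   9  59] [286.6 195.8] slide~ 119.8
[368 202  10  10  64] [372.4 206.4] slide~ 117.4
```

```bash
echo '{"increments":[[0, -2, 0, 1.2, 0, 0, 0], [0, -2, 0, 1.2, 0, 0, 0], [0, 0, 0, 0, 0, 0, 0]]}' | python3 drive.py && python3 go.py -22 -95 142 33;  echo '{"increments":[[0, -1.5, 0, 1, 0, 0, 0], [0, -1.5, 0, 1, 0, 0, 0], [0, 0, 0, 0, 0, 0, 0]]}' | python3 drive.py && python3 go.py -22 -95 142 33; python3 sl.py
```

```text
t: 18.9
tcp_pos: [589.6, -121.4, 141.8]
orientation: [[-0.83, 0.137, 0.54], [0.108, 0.99, -0.085], [-0.547, -0.012, -0.837]]
force: [-7.1, -2.9, 3.5]
finger_gap: -0.003
grasp_force: 3.3
t 18.9 now box -21.9 -86.2 141.8 joints [ 31.  22. -26. 126.  86.   9.   8.] F box -6.6 -3.8 3.5
world target [ 588.4 -130.1  142. ] move first, tool: [ 0.  -8.8 -0.1] | rot [-0.7  0.2  0.2] | move after rot: [-0.  -8.8 -0.2]
t: 19.27
tcp_pos: [591.6, -121.7, 141.3]
orientation: [[-0.831, 0.137, 0.539], [0.108, 0.99, -0.085], [-0.545, -0.013, -0.838]]
force: [-18.4, -0.2, 11.3]
finger_gap: -0.002
grasp_force: 8.9
t 19.27 now box -19.9 -86.3 141.3 joints [ 31.  22. -26. 126.  85.   9.   9.] F box -18.2 -2.7 11.3
world target [ 588.4 -130.1  142. ] move first, tool: [ 1.4 -8.7 -1.6] | rot [-0.7  0.1  0.2] | move after rot: [ 1.4 -8.7 -1.7]
[283 192   9  10  57] [286.7 196. ] slide~ 119.5
[368 199  10  10  69] [372.7 203.9] slide~ 122.9
```

```bash
echo '{"increments":[[0, -1, 0, 0.7, 0, 0, 0], [0, 0, 0, 0, 0, 0, 0]]}' | python3 drive.py && echo '{"increments":[[0, 13, 0, -8, 0, 0, 0], [0, 13, 0, -9, 0, 0, 0], [0, 0, 46, 0, 0, 0, 0], [0, 0, 46, 0, 0, 0, 0], [0, 0, 46, 0, 0, 0, 0], [0, 0, 45, 0, 0, 0, 0], [0, 0, 0, 0, 0, 0, 0]]}' | python3 drive.py && python3 go.py -24 95 142 34
```

```text
t: 19.58
tcp_pos: [592.1, -121.8, 141.1]
orientation: [[-0.832, 0.137, 0.538], [0.108, 0.99, -0.086], [-0.545, -0.013, -0.838]]
force: [-22.9, 1.3, 15.9]
finger_gap: -0.001
grasp_force: 11.4
t: 20.45
tcp_pos: [590.4, 69.8, 141.4]
orientation: [[-0.829, 0.127, 0.545], [0.102, 0.992, -0.076], [-0.55, -0.007, -0.835]]
force: [-0.1, 0.3, 0.3]
finger_gap: -0.001
grasp_force: 0.0
t 20.45 now box -46.8 103.4 141.4 joints [ 16.  25. -39. 126.  88.  28. -12.] F box -0.1 0.3 0.3
world target [611.8  58.4 142. ] move first, tool: [-19.3  -8.6  12.1] | rot [-0.1 -0.6  0.6] | move after rot: [-19.2  -8.4  12.3]
```

```bash
echo '{"increments":[[0, -6, -8, 4, 0, 0, 0], [0, -7, 0, 4, 0, 0, 0], [0, -6, 0, 4, 0, 0, 0], [0, -2, 0, 1.2, 0, 0, 0], [0, -2, 0, 1.2, 0, 0, 0], [0, 0, 0, 0, 0, 0, 0]]}' | python3 drive.py && python3 go.py -22 95 142 34;  echo '{"increments":[[0, -1.5, 0, 1, 0, 0, 0], [0, -1.5, 0, 1, 0, 0, 0], [0, 0, 0, 0, 0, 0, 0]]}' | python3 drive.py && python3 go.py -20 95 142 34; python3 sl.py
```

```text
t: 21.2
tcp_pos: [614.0, 50.4, 141.0]
orientation: [[-0.83, 0.138, 0.541], [0.109, 0.99, -0.086], [-0.548, -0.012, -0.837]]
force: [-14.1, -2.4, 9.6]
finger_gap: -0.002
grasp_force: 6.9
t 21.2 now box -20.8 87.3 141.0 joints [ 18.  26. -38. 123.  86.  27.  -7.] F box -13.7 -4.3 9.6
world target [613.8  58.2 142. ] move first, tool: [ 0.5  7.7 -1.6] | rot [-0.7 -0.8  0.2] | move after rot: [ 0.5  7.7 -1.5]
t: 21.58
tcp_pos: [615.3, 50.3, 140.5]
orientation: [[-0.831, 0.138, 0.539], [0.108, 0.99, -0.086], [-0.546, -0.013, -0.838]]
force: [-27.5, -2.8, 19.8]
finger_gap: -0.001
grasp_force: 14.2
t 21.57 now box -19.5 87.4 140.5 joints [ 18.  26. -38. 123.  86.  27.  -7.] F box -26.8 -6.5 19.8
world target [615.8  57.9 142. ] move first, tool: [-0.4  7.6 -1.6] | rot [-0.7 -0.9  0.2] | move after rot: [-0.4  7.6 -1.5]
[283 190   9  10  59] [286.9 194.5] slide~ 122.8
[369 199   9   9  57] [372.9 203.2] slide~ 124.5
```

```bash
echo '{"increments":[[0, 20, 0, -12, 0, 0, 0], [0, 30, 0, -20, 0, 0, 0], [0, 30, 0, -20, 0, 0, 0], [0, 0, 0, -40, 0, 0, 0], [0, 0, 0, -40, 0, 10, 0], [0, 0, 0, 0, 0, 10, 0], [0, 0, 0, 0, 0, 10, 0], [0, 0, 0, 0, 0, 3, 0], [0, 0, 0, 0, 0, 0, 0]]}' | python3 drive.py && python3 - <<'E'
from h import *
from scipy.spatial.transform import Rotation as Ro
s=env.read_state();R=s["orientation"];p=s["tcp_pos"];print(s["joints"].round(0))
T=np.array([465,-320,190]);w=np.radians(22);Rt=np.c_[[-np.cos(w),-np.sin(w),0],[-np.sin(w),np.cos(w),0],[0,0,-1]]
print(R.T@(T-p),np.degrees(Ro.from_matrix(R.T@Rt).as_rotvec()))
E
```

```text
t: 22.75
tcp_pos: [500.7, 53.9, 186.6]
orientation: [[-0.969, 0.167, 0.183], [0.155, 0.985, -0.076], [-0.193, -0.045, -0.98]]
force: [-0.3, 0.1, 0.1]
finger_gap: -0.002
grasp_force: 0.0
[ 28.  19. -49. 119.  32.  44.  40.]
[ -24.03937093 -374.42167487   18.56247248] [ -5.58947895  10.16083405 -31.24924311]
```

```bash
echo '{"increments":[[1, 0, 0, 0, -4, 9, 0], [1, -4, -47, -15, 0, 0, 0], [1, -4, -47, 0, 0, 0, 0], [1, -3, -47, 0, 0, 0, 0], [1, -3, -47, 0, 0, 0, 0], [1, -3, -47, 0, 0, 0, 0], [1, -3, -47, 0, 0, 0, 0], [1, -3, -47, 0, 0, 0, 0], [1, 0, -40, 0, 0, 0, 0]]}' | python3 drive.py && echo '{"increments":[[1, 0, 0, 0, 0, 0, -10], [1, 0, 0, 0, 0, 0, -10], [1, 0, 0, 0, 0, 0, -10], [1, 0, 0, 0, 0, 0, 0]]}' | python3 drive.py; cat > wr.py <<'E'
import sys
from h import *
s0=env.read_state();s=env.snapshot("wrist");cv2.imwrite(sys.argv[1],s["pixels"][:,:,::-1])
M=np.eye(4);M[:3,:3]=s0["orientation"];M[:3,3]=s0["tcp_pos"];W=M@np.array(s["tool_from_camera"]);
s["R"]=W[:3,:3].T;s["t"]=-W[:3,:3].T@W[:3,3]
print(np.array(s["tool_from_camera"]).round(3).tolist(),s["fx"],s["cx"],s["cy"])
np.savez("w.npz",R=s["R"],t=s["t"],fx=s["fx"],fy=s["fy"],cx=s["cx"],cy=s["cy"],im=s["pixels"])
E
python3 wr.py pics/w1.png
```

```text
t: 23.88
tcp_pos: [462.8, -315.3, 193.6]
orientation: [[-0.987, 0.157, 0.04], [0.158, 0.987, 0.015], [-0.037, 0.021, -0.999]]
force: [-0.1, 0.1, 0.6]
finger_gap: 1.002
grasp_force: 0.0
t: 24.38
tcp_pos: [463.3, -313.3, 193.6]
orientation: [[-0.934, -0.356, 0.04], [-0.356, 0.934, 0.016], [-0.043, 0.001, -0.999]]
force: [-0.3, 0.6, -0.3]
finger_gap: 0.997
grasp_force: 0.0
[[0.0, -0.952, -0.308, 78.661], [1.0, 0.001, -0.001, 0.113], [0.001, -0.308, 0.952, -142.366], [0.0, 0.0, 0.0, 1.0]] 347.8031218071888 319.2681718162022 240.26192728320873
```

View pics/w1.png

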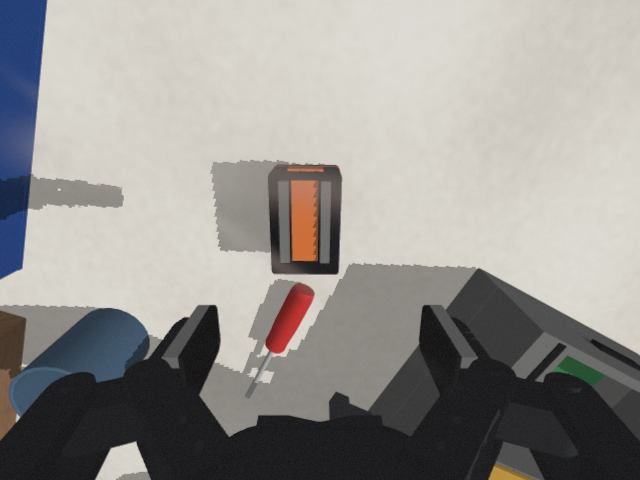

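```bash
cat > pk.py <<'E'
from h import *
from scipy.optimize import minimize
s=dict(np.load("w.npz"));im=s["im"];h,S,V=cv2.split(cv2.cvtColor(im,cv2.COLOR_RGB2HSV))
g=im.astype(int).sum(2)/3
y0,y1,x0,x1=150,290,230,360
m=((h>4)&(h<18)&(S>150))|(g<88)
mm=np.zeros(m.shape,np.uint8);mm[y0:y1,x0:x1]=m[y0:y1,x0:x1]
mm=cv2.morphologyEx(mm,cv2.MORPH_CLOSE,np.ones((11,11)));mm=cv2.morphologyEx(mm,cv2.MORPH_OPEN,np.ones((9,9)))
b=max(blobs(mm>0,100),key=lambda b:b[0][4]);print(b[0])
ora=(h>4)&(h<18)&(S>150)&(V>150);ora[:176]=0
o=max(blobs(ora,50),key=lambda b:b[0][4]);P=cv2.boxPoints(cv2.minAreaRect(np.argwhere(o[2])[:,::-1].astype(np.float32)))
print("strip",[ray(s,*p,59).round(1)[:2].tolist() for p in P],"c",ray(s,*o[1],59).round(1))
k=4
def pk(q):
    c,sn=np.cos(q[2]/30),np.sin(q[2]/30);return [(q[0]+c*x-sn*y,q[1]+sn*x+c*y,z) for x in(-45,45) for y in(-30,30) for z in(0,56)]
def F(q):
    hu=(cv2.convexHull(np.array([proj(s,p) for p in pk(q)],np.float32))-[x0,y0])*k+k/2
    B=np.zeros(((y1-y0)*k,(x1-x0)*k),np.uint8);cv2.fillConvexPoly(B,np.round(hu).astype(int),1)
    M=cv2.resize(b[2][y0:y1,x0:x1].astype(np.uint8),None,fx=k,fy=k,interpolation=0)
    return -float(np.sum(B&M))/float(np.sum(B|M))
q0=np.array([475,-324,30*np.radians(21.5)])
r=minimize(F,q0,method="Nelder-Mead",options=dict(initial_simplex=[q0,q0+[8,0,0],q0+[0,8,0],q0+[0,0,3]]));print("pack",r.x[:2].round(1),np.degrees(r.x[2]/30),r.fun)
from scipy.spatial.transform import Rotation as Ro
st=env.read_state();R=st["orientation"];p=st["tcp_pos"];w=r.x[2]/30
Rt=np.c_[[-np.cos(w),-np.sin(w),0],[-np.sin(w),np.cos(w),0],[0,0,-1]];T=np.r_[r.x[:2],80]
print("rot",np.degrees(Ro.from_matrix(R.T@Rt).as_rotvec()).round(1),"move after rot to z80",(Rt.T@(T-p)).round(1))
E
python3 pk.py
```

```text
[ 269  195   71   79 5111]
strip [[453.8, -340.3], [446.9, -322.3], [496.8, -303.5], [504.2, -322.7]] c [ 475.3 -323.    59. ]
pack [ 478.  -320.7] 21.95994219724403 -0.63552252035112
rot [ 0.   2.5 -1.2] move after rot to z80 [-10.8 -12.3 113.7]
```

```bash
echo '{"increments":[[1, 0, 0, 0, 0, 2.5, 0], [1, -8, -14, 0, 0, 0, 0], [1, 0, 0, 45, 0, 0, 0], [1, 0, 0, 45, 0, 0, 0], [1, 0, 0, 30, 0, 0, 0], [1, 0, 0, 0, 0, 0, 0]]}' | python3 drive.py 40 && python3 - <<'E'
from h import *
st=env.read_state();R=st["orientation"];p=st["tcp_pos"];print(R.T@(np.array([475.5,-323.3,16])-p))
E
```

```text
t: 25.18
tcp_pos: [474.7, -322.7, 72.0]
orientation: [[-0.934, -0.356, -0.005], [-0.356, 0.934, 0.003], [0.003, 0.005, -1.0]]
force: [0.8, 0.2, -0.3]
finger_gap: 0.997
grasp_force: 0.0
[-0.72715143 -1.08101257 56.02392614]
```

```bash
echo '{"increments":[[1, 0, -1, 28, 0, 0, 0], [1, 0, 0, 28, 0, 0, 0], [1, 0, 0, 0, 0, 0, 0], [0, 0, 0, 0, 0, 0, 0], [0, 0, 0, 0, 0, 0, 0], [0, 0, 0, 0, 0, 0, 0], [0, 0, 0, 0, 0, 0, 0]]}' | python3 drive.py 45 && python3 wr.py pics/w2.png
```

```text
t: 26.05
tcp_pos: [477.4, -323.9, 20.1]
orientation: [[-0.934, -0.357, 0.001], [-0.357, 0.934, 0.001], [-0.001, 0.001, -1.0]]
force: [-1.3, 2.6, 5.8]
finger_gap: 0.696
grasp_force: 50.9
[[0.0, -0.952, -0.308, 78.651], [1.0, 0.0, -0.001, 0.112], [0.001, -0.308, 0.952, -142.382], [0.0, 0.0, 0.0, 1.0]] 347.8031218071888 319.2681718162022 240.26192728320873
```

View pics/w2.png

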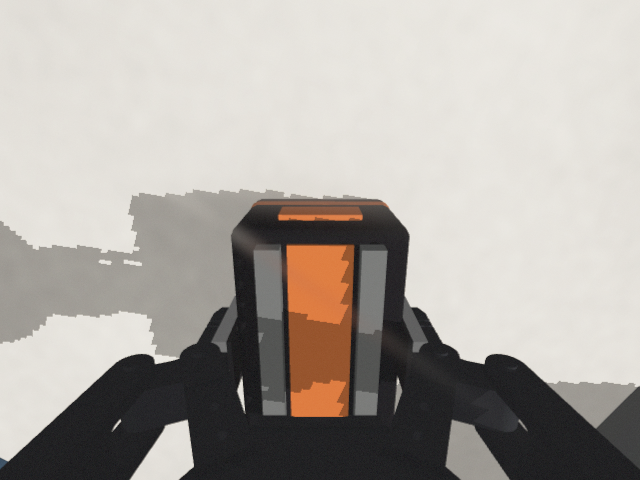

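```bash
python3 - <<'E'
from h import *
s=dict(np.load("w.npz"));a=np.array([.934,.357])
tc=np.array([477.4,-323.9])
for u,v,z in((320,200,0),(320,202,0),(320,235,54),(320,245,58),(320,416,58)):
    q=ray(s,u,v,z)[:2]-tc;print(v,z,(q@a).round(1),(q@[-.357,.934]).round(1))
E
echo '{"increments":[[0, 0, 0, -10, 0, 0, 0], [0, 0, 0, -40, 0, 0, 0], [0, 0, 0, -50, 0, 0, 0], [0, 0, 0, -50, 0, 0, 0], [0, 0, 0, -30, 0, 0, 0], [0, 0, 0, 0, 0, 0, 0]]}' | python3 drive.py && python3 go.py -74.5 0 190 0
```

```text
200 0 -46.1 0.3
202 0 -45.2 0.3
235 54 -45.4 0.2
245 58 -43.3 0.2
416 58 24.8 0.2
t: 26.85
tcp_pos: [477.7, -325.7, 200.6]
orientation: [[-0.934, -0.357, 0.003], [-0.357, 0.934, -0.003], [-0.002, -0.003, -1.0]]
force: [-1.1, -0.1, -5.6]
finger_gap: 0.692
grasp_force: 51.8
t 26.85 now box -105.5 -303.6 200.6 joints [ 70.  32. -52. 102.  29.  61. 118.] F box -1.1 -0.2 -5.6
world target [549.1 -28.9 190. ] move first, tool: [-172.6  251.7   10.1] | rot [-0.2  0.2 28.6] | move after rot: [-31.  303.6  10.6]
```

```bash
echo '{"increments":[[0, 0, 0, 0, 0, 0, 10], [0, 0, 0, 0, 0, 0, 10], [0, 0, 0, 0, 0, 0, 8.6], [0, 0, 20, 5, 0, 0, 0], [0, -6, 50, 5, 0, 0, 0], [0, -7, 50, 0, 0, 0, 0], [0, -6, 50, 0, 0, 0, 0], [0, -6, 50, 0, 0, 0, 0], [0, -6, 50, 0, 0, 0, 0], [0, 0, 30, 0, 0, 0, 0]]}' | python3 drive.py && echo '{"increments":[[0, 0, 0, 0, 0, 0, 0], [0, 0, 0, 0, 0, 0, 0]]}' | python3 drive.py && python3 go.py -74.5 0 120 0; python3 - <<'E'
from h import *
s=env.snapshot("top");cv2.imwrite("pics/c3.png",cv2.resize(s["pixels"][130:295,240:480,::-1],None,fx=3.3,fy=3.3,interpolation=cv2.INTER_CUBIC))
E
```

```text
t: 28.1
tcp_pos: [546.4, -27.0, 187.2]
orientation: [[-0.992, 0.126, -0.002], [0.126, 0.992, 0.003], [0.003, 0.003, -1.0]]
force: [0.7, -0.6, -5.1]
finger_gap: 0.696
grasp_force: 51.6
t: 28.35
tcp_pos: [546.3, -31.5, 187.2]
orientation: [[-0.991, 0.131, -0.003], [0.131, 0.991, 0.001], [0.003, 0.001, -1.0]]
force: [-0.6, -0.9, -5.5]
finger_gap: 0.694
grasp_force: 51.6
t 28.35 now box -76.9 -2.9 187.2 joints [ 37.  29. -48. 106.  25.  57.  61.] F box -0.4 -1.0 -5.5
world target [549.1 -28.9 120. ] move first, tool: [-2.6  2.9 67.2] | rot [ 0.  -0.2  0.2] | move after rot: [-2.4  2.9 67.2]
```

View pics/c3.png

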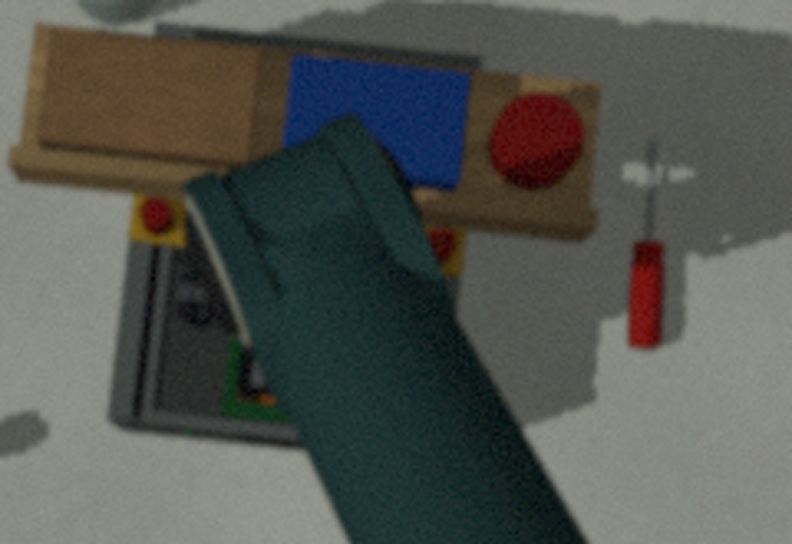

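Both posts sit back at the shelf edge ((156,215) and (440,243) in the crop) and the bay is open. The wrist overlaps the shelf in this view, so I'll check the clearance in the scene view and measure the plate from the wrist camera.

```bash
python3 - <<'E'
from h import *
s=env.snapshot("scene");a=s["pixels"][100:420,150:450,::-1]
w=env.snapshot("wrist")["pixels"][:,:,::-1]
a=cv2.resize(a,(400,427));w=cv2.resize(w,(400,300));c=np.zeros((427,800,3),np.uint8);c[:,:400]=a;c[:300,400:]=w
cv2.imwrite("pics/d1.png",c)
E
```

```text
(no output)
```

View pics/d1.png

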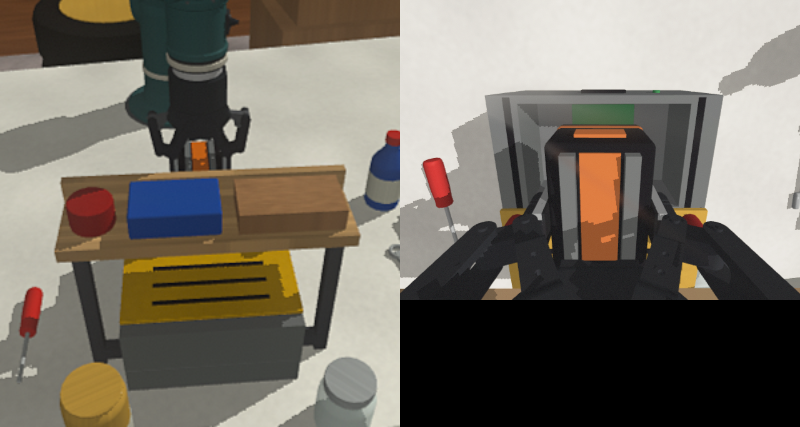

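```bash
echo '{"increments":[[0, -2.5, 3, 10, 0, 0, 0], [0, 0, 0, 25, 0, 0, 0], [0, 0, 0, 25, 0, 0, 0], [0, 0, 0, 25, 0, 0, 0], [0, 0, 0, 12, 0, 0, 0], [0, 0, 0, 5, 0, 0, 0], [0, 0, 0, 0, 0, 0, 0]]}' | python3 drive.py && python3 go.py -74.5 0 72 0
```

```text
t: 29.38
tcp_pos: [550.5, -28.8, 86.5]
orientation: [[-0.991, 0.133, -0.0], [0.133, 0.991, 0.001], [0.0, 0.001, -1.0]]
force: [0.3, 0.2, -4.3]
finger_gap: 0.695
grasp_force: 51.4
t 29.38 now box -73.1 0.3 86.5 joints [ 32.  36. -42. 110.  33.  47.  54.] F box 0.2 0.2 -4.3
world target [549.1 -28.9  72. ] move first, tool: [ 1.4 -0.3 14.5] | rot [ 0.1 -0.   0. ] | move after rot: [ 1.4 -0.3 14.5]
```

```bash
echo '{"increments":[[0, 1, 0, 4, 0, 0, 0], [0, 0, 0, 4, 0, 0, 0], [0, 0, 0, 3, 0, 0, 0], [0, 0, 0, 2, 0, 0, 0], [0, 0, 0, 0, 0, 0, 0]]}' | python3 drive.py && echo '{"increments":[[0, 0, 0, 1, 0, 0, 0], [0, 0, 0, 1, 0, 0, 0], [0, 0, 0, 0, 0, 0, 0]]}' | python3 drive.py &&  echo '{"increments":[[0, 0, 0, 1, 0, 0, 0], [0, 0, 0, 0.5, 0, 0, 0], [0, 0, 0, 0, 0, 0, 0]]}' | python3 drive.py
```

```text
t: 30.0
tcp_pos: [549.1, -28.7, 73.1]
orientation: [[-0.991, 0.133, -0.001], [0.133, 0.991, 0.001], [0.001, 0.001, -1.0]]
force: [-0.8, 0.3, -5.9]
finger_gap: 0.696
grasp_force: 51.5
t: 30.38
tcp_pos: [549.1, -28.8, 71.2]
orientation: [[-0.991, 0.133, -0.001], [0.133, 0.991, 0.001], [0.001, 0.001, -1.0]]
force: [0.2, -0.4, -4.4]
finger_gap: 0.69
grasp_force: 51.5
t: 30.75
tcp_pos: [549.2, -28.7, 70.1]
orientation: [[-0.991, 0.133, -0.001], [0.133, 0.991, 0.001], [0.001, 0.001, -1.0]]
force: [-3.0, -0.7, 0.2]
finger_gap: 0.696
grasp_force: 52.3
```

```bash
echo '{"increments":[[0, 0, 0, 0.4, 0, 0, 0], [0, 0, 0, 0, 0, 0, 0]]}' | python3 drive.py 20 && echo '{"increments":[[0.75, 0, 0, 0, 0, 0, 0], [0.85, 0, 0, 0, 0, 0, 0], [0.95, 0, 0, 0, 0, 0, 0], [0.95, 0, 0, 0, 0, 0, 0]]}' | python3 drive.py && echo '{"increments":[[0.95, 0, 0, -10, 0, 0, 0], [0.95, 0, 0, -30, 0, 0, 0], [0.95, 0, 0, -40, 0, 0, 0], [0.95, 0, 0, -40, 0, 0, 0], [0.95, 0, 0, -40, 0, 0, 0], [0.95, 30, 0, -20, 0, 0, 0], [0.95, 50, 0, 0, 0, 0, 0], [0.95, 50, 0, 0, 0, 0, 0], [0.95, 30, 0, 0, 0, 0, 0], [0.95, 0, 0, 0, 0, 0, 0]]}' | python3 drive.py && python3 - <<'E'
from h import *
s=env.snapshot("top");cv2.imwrite("pics/c4.png",cv2.resize(s["pixels"][130:295,240:480,::-1],None,fx=3.3,fy=3.3,interpolation=cv2.INTER_CUBIC))
E
python3 sl.py; python3 wr.py pics/w4.png
```

```text
t: 31.0
tcp_pos: [549.1, -28.7, 70.1]
orientation: [[-0.991, 0.133, -0.001], [0.133, 0.991, 0.001], [0.001, 0.0, -1.0]]
force: [-4.8, -0.6, 5.7]
finger_gap: 0.694
grasp_force: 53.0
t: 31.5
tcp_pos: [549.2, -28.7, 69.3]
orientation: [[-0.991, 0.133, -0.001], [0.133, 0.991, 0.001], [0.001, 0.001, -1.0]]
force: [0.6, -0.3, 0.0]
finger_gap: 0.953
grasp_force: 0.0
t: 32.75
tcp_pos: [389.1, -7.8, 249.8]
orientation: [[-0.991, 0.133, -0.001], [0.133, 0.991, -0.003], [0.0, -0.003, -1.0]]
force: [0.2, -0.4, -0.3]
finger_gap: 0.953
grasp_force: 0.0
[283 190   9  10  65] [286.9 194.4] slide~ 123.1
[368 199  10  10  68] [372.6 203.8] slide~ 123.3
[[0.0, -0.951, -0.308, 78.752], [1.0, 0.001, -0.001, 0.281], [0.001, -0.308, 0.951, -142.382], [0.0, 0.0, 0.0, 1.0]] 347.8031218071888 319.2681718162022 240.26192728320873
```

View pics/c4.png

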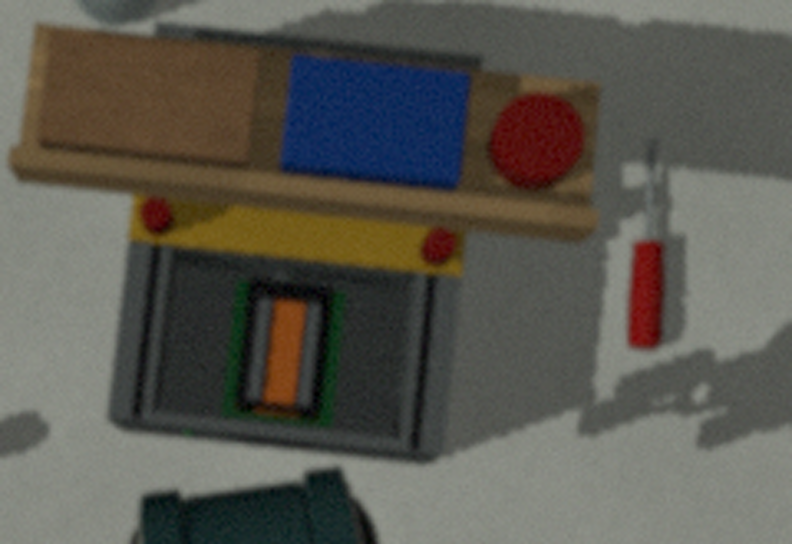

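View pics/w4.png

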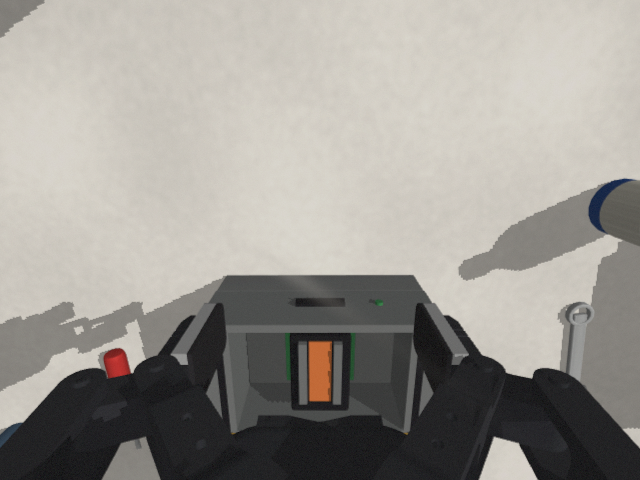

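The pack stands upright and centred on the green plate (about (285,350) in the crop). The cover is square, both posts read about the same slide, and the driver hasn't moved.

```bash
python3 -c "
from plant import env
print(env.hand_in())"
```

```text
the job is handed in; nothing more can be done
None
```

The job is handed in at about 33 s: the cover is open to its stops at both ends, the battery pack stands upright on the middle of the charging plate, and the gripper is clear. The oil bottle, wrench and screwdriver were not touched.

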